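# Weigh a shaft bracket on the hanging spring scale

### The job

Pick up the green cast shaft bracket standing on the bench and hang it by the bore at its top on the hook of the spring scale. Do not force the hook about: let the weight down on to the scale gently until the scale carries all of it before you let go, so that the pointer neither jumps nor runs to the end of its travel, then leave the bracket hanging free and wait until it is still and the reading can be taken. Leave the other things on the bench alone.

Things in the scene. Friction and masses are not known exactly. Their poses are not given: they have to be found in the camera images.
- bracket: Green cast shaft bracket standing on its foot, alloy and so weight unknown (under 1 kg). Origin: centre of the foot's underside; z up, x along the bore axis, y along the foot. Foot 44 (x) by 76 (y) by 10 mm; web 20 (x) by 28 (y) mm up to 128 mm, to be gripped across its 28 mm; on top a steel boss 44 mm in outside diameter, 12 mm thick (x), with a 28 mm through bore. Same front and back.
- bracket_bore (a point): Centre of the bracket's 28 mm bore, 145 mm above the underside of the foot, half way through the 12 mm thick boss; axes as the bracket's, x along the bore.
- stand: Fixed stand, grey base plate 150 (x) by 250 (y) by 14 mm. Origin on the bench straight below the hook. The hook's mouth faces the stand's -x side, turned roughly to the robot; the 12 mm column is 50 mm (x), 140 mm (y) off the hook. From its cross arm, 622 mm up, hangs the spring scale: a tube 29 mm in diameter, lower end 370 mm above the bench, free to swing a little all ways from 600 mm up.
- hook_seat (a point): Lowest point inside the hook, where a hung bore rests: 300 mm above the bench when empty; sinks with the pull rod. z up along the rod (straight above the seat), x as the stand's x. Hook of 4.5 mm wire bent in the x-z plane, 19.5 mm wide inside (x); shank on the +x side, straight to 35 mm above the seat; mouth open to -x over the tip; underside 4.5 mm below the seat.
- hook_tip (a point): Top of the upturned free end of the hook, 12.5 mm to -x of the seat and 14 mm above it.
- pull_rod (a joint): Stretch of the spring scale: how far the pull rod with its hook and red pointer ring (round the tube) stands below zero, in m (0 when empty, grows downwards; 100 N/m, full scale of 10 N at 0.100, hard stop at 0.104).
- flux_bottle: Bystander: teal bottle with white cap, 40 mm in diameter, 85 mm tall, loose. Origin at the centre of its underside.
- tip_cleaner: Bystander: orange pot with brass wool dome for cleaning soldering tips, 64 mm in diameter, 46 mm tall, loose. Origin at the centre of its underside.
- transformer: Bystander: small transformer, 66 by 36 mm, 39 mm tall, loose. Origin at the centre of its underside.
There are look-alikes about, which are no part of the job. Of the things that look like the bracket, take the one that is nearest to the robot's base at the start.

How it is judged:
By the outcome, as a careful person would: the job done as asked, in the order asked, and still so for the second after the job is handed in, with the robot touching nothing.
It also fails if it takes over 43 s, if anything falls off the work surface, if the arm or the gripper's body presses on something with over 40 N, if the wrist force passes 120 N, or if a joint passes its speed limit or range.

### The arm

A 6-joint arm with a two-finger parallel gripper is mounted at the origin on the work surface. World frame = base frame: x ahead of the robot, y to its left, z up, the work surface at z = 0. Lengths are in m, angles in rad, forces in N, time in s.
With the tool pointing down it reaches from about 0.325 to 0.9 m from the base axis. Payload 6.1 kg.
Tool frame: the origin (TCP) lies on the front face of the gripper's body, between the roots of the fingers; the fingertips stand 73 mm ahead of it and the grasp point (between the pads) lies 54 mm ahead of it; z points along the fingers, y is the line along which they close (so a half turn about z gives the same grasp; the last joint's range is limited). The gripper opens to 85 mm and grips with 20 to 120 N. Pads are 22 mm wide; open, the fingers measure 114 mm over their backs; the gripper's body (76 mm by 85 mm) begins 54 mm behind the grasp point. The pads swing forward as they close: fully open they stand 13 mm farther back than shut.
Start: joints at [1.061, 0.22, 1.526, -0, 1.395, -0.126], TCP at [0.234, 0.58, 0.304] pointing down, gripper open.
Joint ranges: [-2.98, 2.98], [-0.91, 2.08], [0.09, 2.57], [-1.24, 4.39], [0.2, 2.65], [-2.68, 2.68]. Speed limits (rad/s): [2.57, 2.57, 3.01, 3.14, 3.14, 3.14].

### API

Orientations are given as a rotation vector (axis times angle).
In Python, from cell import manip gives the robot as it stands. The module is installed in compiled form; this text tells all that it offers.
- The arm moves only by the tool drive_tool, never from a script. Its argument "rows" is a list of rows, each a list of 7 numbers: the shift along the tool's x, y, z as a fraction of full scale, then the turn, a rotation vector about the tool's x, y, z as a fraction of full scale, then the opening in per cent of the stroke, from 0 (shut) to 100 (fully open). A call has 1 to 5 rows; each row shifts and turns the commanded pose from where the row before left it, along the tool's axes as they then stand; what a row does not reach is not made up. Full scale, the value 1, is 120 mm for a shift and 30 degrees for a turn. A row lasts 1/8 s, in which the tool goes at most 62.5 mm and 10.7 degrees, less where a joint would pass 70% of its speed; a pose out of reach is approached as far as the arm can. A call with a number of a shift or a turn outside -1 to 1 is refused whole. A call with a gripper value outside its range is refused whole. The fingers move at their own pace and stop on an object; the grip force is fixed at half the most. Time passes only in rows, so rows that do not move let the fingers close. It gives the time, the measured TCP pose, the force, the opening and the grip force at its end, in the units of the state.
- manip.get_obs(): the state, without advancing time (a new reading comes with each control period).
- manip.read_camera(name): name is "side" or "top"; returns the picture (400x640x3 uint8, red, green, blue); there is no depth.
- manip.camera_model(name): a dict with "vertical_fov" (degrees; the focal length in pixels is half the picture's height over the tangent of half this angle, whatever the lens; pixels are square), "cx", "cy" (the principal point, pixels), "extrinsics" (4x4, takes a point from world to camera coordinates). Camera axes: x right, y up, looking along -z (the intrinsics and any distortion apply to the point x, -y, -z); pixel columns grow to the right and rows downward; lengths in m; the calibration is good to about 2 mm. A picture is of the moment at which its call begins. camera_model takes no time and is no camera call.
- manip.close_job(): hands the job in; it is judged then, once.
The state is a dict: "time": time; "joint_pos": joint angles; "joint_velocities": joint speeds; "tau": joint torques, N m; "ee_pos": TCP position; "tool_rot": TCP orientation; "wrist_force": force on the tool from outside, world axes, zero at the start; "torque": the same for the moment, N m; "width": opening from 0.0 (shut) to 1.0 (fully open); "gripper_force": force on a finger pad.
Only numpy, scipy, OpenCV 4.12 (cv2) and the standard library are available. Lean on these libraries where they do the work, as an engineer would, in place of code of your own. Each camera call takes 0.05 s, during which the arm holds its last target. There are 200 camera calls.

## Working session

There is one attempt and no reset: what is moved stays moved. The work goes in short steps, Python scripts to look and compute and a tool call to move; the robot and the scene stay as the last step left them, time stands still between calls to the robot, and variables do not carry over. Pictures are saved under pics/ and viewed, at most 10 in all, crops included, and the job is handed in when it is done.

Besides the shell and the picture viewer there is one more tool, called as name(argument=value, ...), one argument or row to a line, values as JSON. drive_tool: Moves the arm, as the interface text tells. Its arguments: {"type":"object","properties":{"rows":{"type":"array","items":{"type":"array","items":{"type":"number"}}}},"required":["rows"]}

```bash
mkdir -p pics; python3 - <<'E'
from cell import manip
import cv2,numpy as np
for n in("side","top"):
    cv2.imwrite(f"pics/{n}0.png",manip.read_camera(n)[:,:,::-1]); m=manip.camera_model(n); print(n,{k:(np.round(v,4).tolist()) for k,v in m.items() if not isinstance(v,str)}, [v for v in m.values() if isinstance(v,str)])
print(manip.get_obs())
E
```

```text
side {'vertical_fov': 44.5226, 'cx': 317.5106, 'cy': 200.7761, 'extrinsics': [[0.8666, -0.4985, 0.0237, -0.5509], [0.2267, 0.4356, 0.8711, -0.2352], [-0.4446, -0.7495, 0.4905, -1.0875], [0.0, 0.0, 0.0, 1.0]]} []
top {'vertical_fov': 55.9509, 'cx': 311.4506, 'cy': 204.7748, 'extrinsics': [[0.0, -0.9998, 0.022, -0.1383], [0.9958, 0.0021, 0.0918, -0.5748], [-0.0918, 0.0219, 0.9955, -1.0695], [0.0, 0.0, 0.0, 1.0]]} []
{'time': 0.1, 'joint_pos': array([ 1.06092428e+00,  2.21178310e-01,  1.52749513e+00,  1.66193368e-06,
        1.39472850e+00, -1.26072310e-01]), 'joint_velocities': array([-0.00196956, -0.00159034, -0.00268575,  0.00157975, -0.00139204,
       -0.00029852]), 'tau': array([ 3.20494291e-04, -4.98245502e+01, -3.90545118e+01, -3.22693613e-04,
        5.76982668e-03, -6.70456416e-05]), 'ee_pos': array([0.23380743, 0.57916229, 0.30289013]), 'tool_rot': array([-5.99069902e-01, -3.08336647e+00,  2.69826155e-03]), 'wrist_force': array([-0.35963147, -0.19384188, -0.86791666]), 'torque': array([-0.01321712,  0.02824166, -0.03363225]), 'gripper_force': 0.0, 'width': 1.0007637664544156}
```

View pics/side0.png

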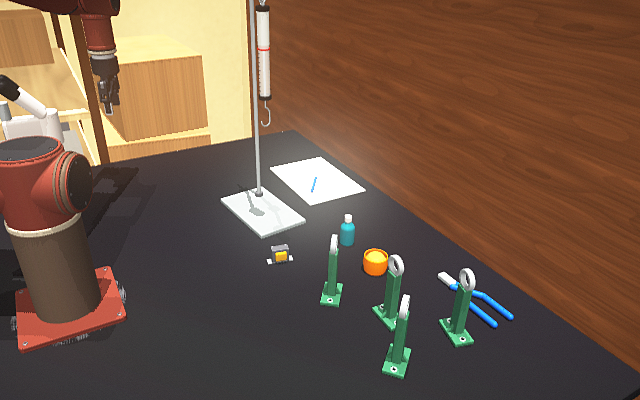

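View pics/top0.png

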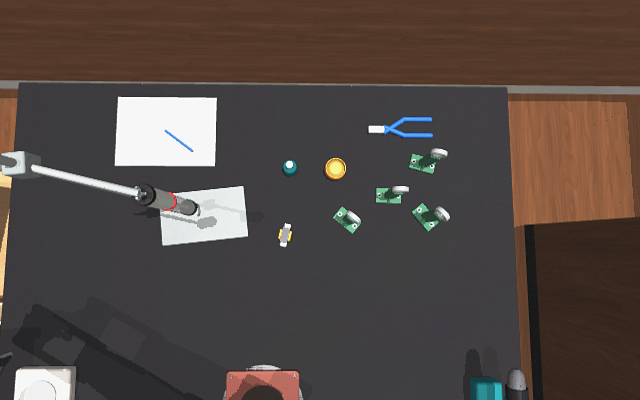

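Candidates in the top view are the four green brackets at (347,220), (389,195), (428,217) and (428,163); in the side view these are (332,270), (391,290), (400,340) and (460,310). By eye, (347,220) in the top view is nearest the base, which sits at about (262,385). Next I'll measure all four and take a close crop.

```bash
cat > h.py <<'E'
import cv2,numpy as np
from cell import manip
def model(n):
    m=manip.camera_model(n); f=200/np.tan(np.radians(m["vertical_fov"]/2)); return f,m["cx"],m["cy"],np.array(m["extrinsics"])
def ray(n,p):
    f,cx,cy,E=model(n); d=np.array([(p[0]-cx)/f,-(p[1]-cy)/f,-1]); R=E[:3,:3]
    d=R.T@d; return -R.T@E[:3,3], d/np.linalg.norm(d)
def plane(n,p,z):
    o,d=ray(n,p); return o+d*(z-o[2])/d[2]
def proj(n,X):
    f,cx,cy,E=model(n); c=E[:3,:3]@np.array(X)+E[:3,3]; return np.array([cx-f*c[0]/c[2],cy+f*c[1]/c[2]])
def tri(ps,pt):
    o1,d1=ray("side",ps);o2,d2=ray("top",pt)
    s=np.linalg.lstsq(np.c_[d1,-d2],o2-o1,rcond=None)[0]; a,b=o1+s[0]*d1,o2+s[1]*d2
    return (a+b)/2,np.linalg.norm(a-b)
E
python3 - <<'E'
from h import *
np.set_printoptions(precision=4,suppress=True)
t=cv2.imread("pics/top0.png");s=cv2.imread("pics/side0.png")
for n,im in(("top",t),("side",s)):
    h=cv2.cvtColor(im,cv2.COLOR_BGR2HSV); m=cv2.inRange(h,(60,90,40),(82,255,255))
    k,l,st,c=cv2.connectedComponentsWithStats(m)
    for i in range(1,k):
        if st[i,4]>80: 
            print(n,c[i],st[i]); 
            if n=="top": p=plane(n,c[i],0.01); print("  ground",p,np.hypot(*p[:2]))
g=lambda im,x,y,w,hh,k:cv2.resize(im[y:y+hh,x:x+w],None,fx=k,fy=k,interpolation=cv2.INTER_CUBIC)
a=g(t,328,200,40,40,9);b=g(s,312,228,40,82,6);c=g(s,250,88,30,45,5);d=g(t,155,180,96,70,2)
C=np.zeros((560,800,3),np.uint8)
C[:360,:360]=a;C[:492,360:600]=b;C[:225,610:760]=c;C[370:510,0:192]=d
cv2.imwrite("pics/crop1.png",C)
E
```

```text
top [421.9681 163.3688] [409 154  31  20 282]
  ground [ 0.7025 -0.4711  0.01  ] 0.8458858139042745
top [387.0933 196.0858] [376 188  27  16 268]
  ground [ 0.6031 -0.3637  0.01  ] 0.7042664803709245
top [424.9317 216.9659] [412 203  29  28 293]
  ground [ 0.5409 -0.4756  0.01  ] 0.7202485672867721
top [344.1372 220.1283] [333 207  23  27 226]
  ground [ 0.5312 -0.2348  0.01  ] 0.5807576107604241
side [331.6613 283.8394] [320 248  23  59 685]
side [393.9508 328.0931] [ 372  270   39  109 1911]
side [458.1064 318.9981] [ 438  283   36   64 1071]
```

View pics/crop1.png

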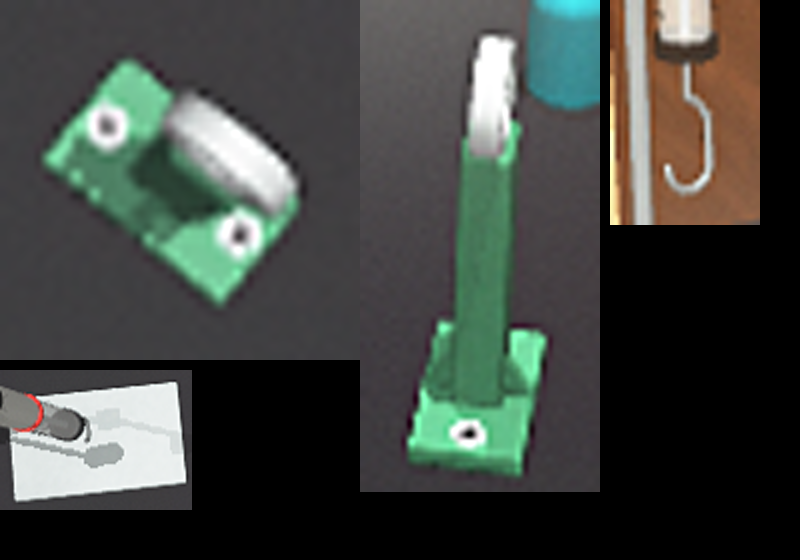

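```bash
python3 - <<'E'
from h import *
np.set_printoptions(precision=4,suppress=True)
c9=lambda x,y:(328+(x+.5)/9-.5,200+(y+.5)/9-.5)
P=[plane("top",c9(*q),.01) for q in((128,60),(45,160),(220,303),(300,205))]
print(np.array(P)[:,:2],"centre",np.mean(P,0)); d=P[3]-P[0]; print("len",[np.linalg.norm(P[i]-P[(i+1)%4]) for i in range(4)])
print("yaw of long edges",[np.degrees(np.arctan2(*(v)[1::-1])) for v in(P[0]-P[3],P[1]-P[2])])
w=[plane("top",c9(*q),.01) for q in((106,125),(239,235))]; v=w[0]-w[1]; print("washers",w,np.mean(w,0),np.degrees(np.arctan2(v[1],v[0])))
c6=lambda x,y:(312+(x-360+.5)/6-.5,228+(y+.5)/6-.5)
print("side washer",plane("side",c6(468,434),.01),"side corners",[plane("side",c6(*q),.01) for q in((440,322),(547,335),(522,462),(408,455))])
print("boss side at z.145",plane("side",c6(493,96),.145))
S=[plane("top",q,.014) for q in((243.4,186),(248.2,235.8),(161.8,244.8))]
print("stand",S,np.degrees([np.arctan2(*(S[0]-S[1])[1::-1]),np.arctan2(*(S[2]-S[1])[1::-1])]),np.linalg.norm(S[0]-S[1]),np.linalg.norm(S[2]-S[1]))
c5=lambda x,y:(250+(x-610+.5)/5-.5,88+(y+.5)/5-.5)
o,dd=ray("side",c5(688,186))
print("seat tri",tri(c5(688,186),(199,207)),"top z.3",plane("top",(199,207),.3))
# side plane: seat z=.3
print("side z=.3",plane("side",c5(688,186),.3),"tip z=.314",plane("side",c5(667,168),.314),"rod entry z=.37",plane("side",c5(686,60),.37))
E
```

```text
[[ 0.5724 -0.2281]
 [ 0.5394 -0.2005]
 [ 0.4926 -0.2577]
 [ 0.5247 -0.2844]] centre [ 0.5323 -0.2427  0.01  ]
len [np.float64(0.043031279143167546), np.float64(0.0739182986453694), np.float64(0.04177092043948362), np.float64(0.07381450926474055)]
yaw of long edges [np.float64(49.70522463124926), np.float64(50.6829018909837)]
washers [array([ 0.551 , -0.2207,  0.01  ]), array([ 0.5148, -0.2642,  0.01  ])] [ 0.5329 -0.2424  0.01  ] 50.29468506301672
side washer [ 0.5143 -0.2657  0.01  ] side corners [array([ 0.5391, -0.2031,  0.01  ]), array([ 0.5724, -0.2302,  0.01  ]), array([ 0.524 , -0.2888,  0.01  ]), array([ 0.4883, -0.2651,  0.01  ])]
boss side at z.145 [ 0.5331 -0.243   0.145 ]
stand [array([0.6315, 0.063 , 0.014 ]), array([0.4849, 0.0466, 0.014 ]), array([0.4588, 0.2958, 0.014 ])] [ 6.3786 95.9712] 0.14751244926021442 0.2504896442926019
seat tri (array([0.5413, 0.1149, 0.2979]), np.float64(0.007423608278616128)) top z.3 [0.5445 0.1127 0.3   ]
side z=.3 [0.5358 0.1117 0.3   ] tip z=.314 [0.5218 0.1058 0.314 ] rod entry z=.37 [0.5327 0.1026 0.37  ]
```

Nearest is the bracket at top (347,220): r = 0.58 m, against 0.70 m and more for the others. The crop confirms a green bracket with a steel boss, foot 43×74 mm, centre (0.533,-0.2425), bore axis yaw -39.7°. The hook is near (0.54,0.11), and the stand's yaw is about 6°. I'll pull the arm in first, clear of the stand, and record joints to identify the kinematics.

drive_tool(
  rows=[
    [0.05,-0.4,-0.1,0,0,0,100],
    [0.05,-0.4,-0.1,0,0,0,100],
    [0.05,-0.4,-0.1,0,0,0,100],
    [0.05,-0.4,-0.1,0,0,0,100],
  ],
)

```text
time: 0.6
ee_pos: [0.139, 0.409, 0.3517]
tool_rot: [-0.599, -3.084, 0.001]
wrist_force: [0.1, 0.9, 0.8]
width: 1.002
gripper_force: 0.0
```

```bash
cat > rec.py <<'E'
import json
from h import *
o=manip.get_obs(); r=[float(o["time"]),*map(float,o["joint_pos"]),*map(float,o["ee_pos"]),*map(float,o["tool_rot"])]
open("log.jsonl","a").write(json.dumps(r)+"\n"); print(np.round(r,4).tolist(),"F",np.round(o["wrist_force"],2),"w",round(float(o["width"]),3),round(float(o["gripper_force"]),1))
E
python3 rec.py
```

```text
[0.6, 1.0601, -0.2891, 1.9337, -0.0, 1.4979, -0.1269, 0.139, 0.409, 0.3517, -0.599, -3.0837, 0.0013] F [0.12 0.87 0.82] w 1.002 0.0
```

drive_tool(
  rows=[
    [-0.35,-0.23,0,0,0,0,100],
    [-0.35,-0.23,0,0,0,0,100],
    [-0.35,-0.23,0,0,0,0,100],
    [-0.35,-0.23,0,0,0,0,100],
    [-0.35,-0.23,0,0,0,0,100],
  ],
)

```text
time: 1.23
ee_pos: [0.2833, 0.2025, 0.3517]
tool_rot: [0.598, 3.084, 0.0]
wrist_force: [1.3, 0.5, -0.8]
width: 1.0
gripper_force: 0.0
```

```bash
python3 rec.py
```

```text
[1.225, 0.3927, -0.5313, 2.1031, 0.0, 1.5694, -0.7947, 0.2833, 0.2025, 0.3517, 0.5984, 3.0837, 0.0004] F [ 1.27  0.49 -0.77] w 1.0 0.0
```

drive_tool(
  rows=[
    [-0.35,-0.23,0,0,0,0,100],
    [-0.35,-0.23,0,0,0,0,100],
    [-0.35,-0.23,0,0,0,0,100],
    [-0.35,-0.23,0,0,0,0,100],
    [-0.35,-0.23,-0.2,0,0,0,100],
  ],
)

```text
time: 1.85
ee_pos: [0.4257, -0.0042, 0.374]
tool_rot: [-0.599, -3.08, -0.0]
wrist_force: [1.0, 0.6, 0.9]
width: 0.998
gripper_force: 0.0
```

```bash
python3 rec.py
```

```text
[1.85, -0.1956, -0.3126, 1.9109, 0.0002, 1.5476, -1.3821, 0.4257, -0.0042, 0.374, -0.5993, -3.0795, -0.0004] F [1.   0.61 0.94] w 0.998 0.0
```

drive_tool(
  rows=[
    [0,0,0,-0.13,-0.33,0,100],
    [0,0,0,-0.13,-0.33,0,100],
  ],
)

```text
time: 2.1
ee_pos: [0.4269, -0.0036, 0.3752]
tool_rot: [0.531, 2.721, 0.096]
wrist_force: [-0.3, -0.3, 0.0]
width: 1.0
gripper_force: 0.0
```

```bash
python3 rec.py
```

```text
[2.1, -0.2476, -0.5841, 2.125, 0.0916, 1.2376, -1.4471, 0.4269, -0.0036, 0.3752, 0.531, 2.7209, 0.0959] F [-0.29 -0.33  0.02] w 1.0 0.0
```

```bash
cat > kin.py <<'E'
import json
from h import *
from scipy.spatial.transform import Rotation as R
from scipy.optimize import least_squares
LO=np.array([-2.98,-.91,.09,-1.24,.2,-2.68]);HI=np.array([2.98,2.08,2.57,4.39,2.65,2.68])
def fk(q,P,s4=1):
    a1,h,L1,L2,e,L3,d=P
    A=R.from_euler("ZY",[q[0],q[1]]);B=A*R.from_euler("Y",q[2])
    T=B*R.from_euler("ZYZ",[s4*q[3],q[4],q[5]+np.pi/2])
    p=R.from_euler("Z",q[0]).apply([a1,d,h])+A.apply([0,0,L1])+B.apply([e,0,L2])+T.apply([0,0,L3])
    return p,T
def log():
    D=[[0.1,1.06092428,.221178,1.527495,0,1.394728,-.126072,.233807,.579162,.30289,-.59907,-3.083366,.002698]]
    return np.array(D+[json.loads(l) for l in open("log.jsonl")])
def fit(s4):
    D=log(); f=lambda P:np.concatenate([np.r_[fk(r[1:7],P,s4)[0]-r[7:10]] for r in D]+[1e-4*(P-P0)])
    P0=np.array([0,.35,.4,.4,0,.2,.08]); s=least_squares(f,P0)
    return s.x,np.abs(s.fun).max(),[ (fk(r[1:7],s.x,s4)[1].inv()*R.from_rotvec(r[10:])).magnitude() for r in D]
def ik(p,T,P,q0,s4=1):
    def f(q):
        a,b=fk(q,P,s4); return np.r_[(a-p)*5,(b.inv()*T).as_rotvec()]
    s=least_squares(f,np.clip(q0,LO+1e-3,HI-1e-3),bounds=(LO,HI)); return s.x,np.abs(s.fun).max()
E
python3 - <<'E'
from kin import *
np.set_printoptions(precision=4,suppress=True)
for s in(1,-1): x=fit(s); print(s,x[0],x[1],np.round(x[2],4))
P=fit(1)[0]
y=np.radians(-39.7)
for th in(20,30,40):
  t=np.radians(th); z=np.array([np.cos(t)*np.cos(y),np.cos(t)*np.sin(y),-np.sin(t)])
  for sg in(1,-1):
    yy=sg*np.array([-np.sin(y),np.cos(y),0]); T=R.from_matrix(np.c_[np.cross(yy,z),yy,z])
    for zz in(.065,.08):
      for q0 in([-.5,.2,1.6,3.1,.8,1.5],[-.5,.2,1.6,3.1,.8,-1.5],[-.5,.2,1.6,0,.8,1.5],[-.5,.2,1.6,0,.8,-1.5]):
        q,e=ik(np.array([.533,-.2425,zz])-.054*z,T,P,q0)
        if e<1e-3: print(th,sg,zz,q,e)
E
```

```text
1 [-0.      0.3111  0.4116  0.5477  0.0524  0.2613  0.0786] 1.4770188882092407e-05 [0. 0. 0. 0. 0.]
-1 [-0.0155  0.3735  0.4325  0.5783  0.174   0.2196  0.0869] 0.03034129204559815 [0.     0.     0.0001 0.0005 0.1832]
20 1 0.065 [-0.4294  0.3422  2.4063  3.4748  0.8453  1.4371] 1.8610835095245196e-11
20 1 0.065 [-0.4294  0.3422  2.4063  3.4748  0.8453  1.4371] 7.123746037507317e-13
20 1 0.08 [-0.4294  0.2837  2.4209  3.4883  0.804   1.4172] 9.717864013492061e-11
20 1 0.08 [-0.4294  0.2837  2.4209  3.4883  0.804   1.4172] 6.999678614505456e-12
20 -1 0.065 [-0.4294  0.3422  2.4063  3.4748  0.8453 -1.7045] 9.020562075079397e-16
20 -1 0.065 [-0.4294  0.3422  2.4063  3.4748  0.8453 -1.7045] 2.0874274531124115e-11
20 -1 0.08 [-0.4294  0.2837  2.4209  3.4883  0.804  -1.7244] 8.326672684688674e-16
20 -1 0.08 [-0.4294  0.2837  2.4209  3.4883  0.804  -1.7244] 9.118250599016162e-11
30 1 0.065 [-0.4483  0.186   2.3999  3.5777  0.5196  1.3106] 1.9253376670747e-11
30 1 0.065 [-0.4483  0.186   2.3999  3.5777  0.5196  1.3106] 1.1102230246251565e-15
30 1 0.08 [-0.4483  0.1321  2.4089  3.6138  0.4792 
[... 413 characters left out ...]
792 -1.8722] 4.740298431560319e-11
40 1 0.065 [-0.4701  0.0916  2.3521  3.9573  0.2346  0.9136] 1.709604680044663e-13
40 1 0.065 [-0.4701  0.0916  2.3521  3.9573  0.2346  0.9136] 5.117683776756365e-10
40 1 0.08 [-0.4701  0.0452  2.3558  4.1047  0.2077  0.7626] 5.312919060251888e-08
40 1 0.08 [-0.4701  0.0452  2.3558  4.1047  0.2077  0.7626] 1.401079002816274e-09
40 -1 0.065 [-0.4701  0.0916  2.3521  3.9573  0.2346 -2.228 ] 6.1581018062639714e-12
40 -1 0.065 [-0.4701  0.0916  2.3521  3.9573  0.2346 -2.228 ] 3.197997422432763e-13
40 -1 0.08 [-0.4701  0.0452  2.3558  4.1047  0.2077 -2.379 ] 6.157407916873581e-12
40 -1 0.08 [-0.4701  0.0452  2.3558  4.1047  0.2077 -2.379 ] 1.1571882341243619e-11
```

```bash
cat >> kin.py <<'E'
P=fit(1)[0]
def tool(yaw,th):
    y,t=np.radians([yaw,th]); z=np.array([np.cos(t)*np.cos(y),np.cos(t)*np.sin(y),-np.sin(t)]); yy=-np.array([-np.sin(y),np.cos(y),0])
    return R.from_matrix(np.c_[np.cross(yy,z),yy,z])
def tcp(g,T): return np.array(g)-T.apply([0,0,.054])
def rel(p0,T0,p1,T1):  # full-scale units
    return np.r_[T0.inv().apply(p1-p0)/.12,np.degrees((T0.inv()*T1).as_rotvec())/30]
E
python3 - <<'E'
from kin import *
np.set_printoptions(precision=3,suppress=True)
b=np.array([.533,-.2425]); hk=np.array([.54,.11])
dx=lambda yaw:np.array([np.cos(np.radians(yaw)),np.sin(np.radians(yaw))])
for th in(10,20,30):
    q=[-.43,.28,2.42,3.5,.8,-1.7]
    T=tool(-39.7,th);H=tool(6.2,th)
    for nm,g,TT in [("grasp",[*b,.08],T),("above",[*b,.2],T),("above25",[*b,.25],T),("back60",[*(b-.06*dx(-39.7)),.1],T),("hookpre",[*(hk-.08*dx(6.2)),.24],H),("hook",[*hk,.24],H),("hooklow",[*hk,.14],H),("hookback",[*(hk-.1*dx(6.2)),.16],H)]:
        s,e=ik(tcp(g,TT),TT,P,q); print(th,nm,s,round(e,4))
r=log()[-1]; q0=r[1:7]; T=tool(-39.7,20); q1,_=ik(tcp([*b,.25],T),T,P,[-.43,.28,2.42,3.5,.8,-1.7])
for t in np.linspace(0,1,6):
    p,T=fk(q0+t*(q1-q0),P); print(t,p,T.apply([0,0,1]),"wrist",p-.2613*T.apply([0,0,1]))
E
```

```text
10 grasp [-0.417  0.479  2.39   3.443  1.135 -1.652] 0.0
10 above [-0.417 -0.006  2.499  3.534  0.78  -1.808] 0.0
10 above25 [-0.417 -0.196  2.512  3.622  0.62  -1.923] 0.0
10 back60 [-0.346  0.354  2.523  3.517  1.149 -1.668] 0.0
10 hookpre [ 0.46  -0.292  2.57   4.223  0.751 -2.396] 0.3071
10 hook [ 0.084 -0.258  2.57   3.201  0.541 -1.626] 0.1232
10 hooklow [ 0.003  0.176  2.57   3.025  1.011 -1.526] 0.0188
10 hookback [ 0.298  0.493  2.57   3.49   1.547 -1.608] 0.2224
20 grasp [-0.429  0.284  2.421  3.488  0.804 -1.724] 0.0
20 above [-0.429 -0.167  2.481  3.736  0.452 -2.025] 0.0
20 above25 [-0.429 -0.322  2.472  4.002  0.329 -2.312] 0.0
20 back60 [-0.366  0.113  2.56   3.583  0.785 -1.778] 0.0
20 hookpre [ 0.315 -0.449  2.57   4.39   0.419 -2.68 ] 0.275
20 hook [ 0.019 -0.45   2.57   2.752  0.2   -1.22 ] 0.0637
20 hooklow [ 0.022 -0.054  2.57   3.02   0.592 -1.5  ] 0.0424
20 hookback [ 0.468 -0.148  2.57   4.276  0.709 -2.4  ] 0.3085
30 grasp [-0.448  0.132  2.409  3.614  0.479 -1.872] 0.0
30 above [-0.45  -0.249  2.424  4.381  0.221 -2.68 ] 0.0055
30 above25 [-0.461 -0.345  2.433  4.369  0.2   -2.68 ] 0.0826
30 back60 [-0.393 -0.069  2.549  3.779  0.444 -2.007] 0.0
30 hookpre [ 0.188 -0.485  2.57   4.325  0.2   -2.68 ] 0.3172
30 hook [-0.019 -0.555  2.519  0.714  0.2    0.8  ] 0.0215
30 hooklow [ 0.007 -0.227  2.556  2.777  0.248 -1.267] 0.0
30 hookback [ 0.287 -0.292  2.57   4.39   0.357 -2.68 ] 0.2884
0.0 [ 0.427 -0.004  0.375] [ 0.365 -0.003 -0.931] wrist [ 0.331 -0.003  0.618]
0.2 [0.5   0.118 0.406] [ 0.608  0.517 -0.602] wrist [ 0.341 -0.018  0.563]
0.4 [0.564 0.106 0.49 ] [ 0.849  0.524 -0.073] wrist [ 0.342 -0.031  0.509]
0.6000000000000001 [ 0.591 -0.021  0.51 ] [0.976 0.077 0.206] wrist [ 0.336 -0.041  0.456]
0.8 [ 0.561 -0.158  0.419] [ 0.907 -0.417  0.052] wrist [ 0.324 -0.049  0.405]
1.0 [ 0.494 -0.21   0.268] [ 0.723 -0.6   -0.342] wrist [ 0.305 -0.053  0.358]
```

```bash
python3 - <<'E'
from kin import *
np.set_printoptions(precision=3,suppress=True)
b=np.array([.533,-.2425]); hk=np.array([.54,.11])
dx=lambda yaw:np.array([np.cos(np.radians(yaw)),np.sin(np.radians(yaw))])
seeds=[[0,-.3,2.4,a,.4,c] for a in(-1,0,1,2,3,4) for c in(-2,-1,0,1,2)]
for gh in (.07,.085):
 for th in(35,40,45,50):
  T=tool(-39.7,th);H=tool(6.2,th); 
  for fl in(0,1):
   F=R.from_euler("Z",np.pi*fl)
   out=[]
   for nm,g,TT in [("grasp",[*b,gh],T),("above",[*b,gh+.1],T),("back60",[*(b-.06*dx(-39.7)),gh+.03],T),("hookpre",[*(hk-.05*dx(6.2)),.16+gh],H),("hook",[*hk,.16+gh],H),("hooklow",[*hk,.06+gh],H),("lowback",[*(hk-.07*dx(6.2)),.1+gh],H)]:
    S=[]
    for q in seeds:
     s,e=ik(tcp(g,TT),TT*F,P,q)
     if e<2e-3 and not any(np.abs(s-x).max()<.05 for x in S): S.append(s)
    out.append(nm+":"+" ".join(f"[{x[0]:.2f} j3 {x[2]:.2f} j4 {x[3]:.2f} j5 {x[4]:.2f} j6 {x[5]:.2f}]" for x in S))
   print(gh,th,fl,*out,sep="\n  ")
E
```

```text
0.07
  35
  0
  grasp:[-0.46 j3 2.38 j4 3.72 j5 0.36 j6 -1.98]
  above:
  back60:[-0.41 j3 2.53 j4 4.02 j5 0.30 j6 -2.26]
  hookpre:
  hook:[0.01 j3 2.48 j4 0.35 j5 0.23 j6 1.17]
  hooklow:
  lowback:
0.07
  35
  1
  grasp:[-0.46 j3 2.38 j4 3.72 j5 0.36 j6 1.16]
  above:
  back60:[-0.41 j3 2.53 j4 4.02 j5 0.30 j6 0.88]
  hookpre:
  hook:[0.01 j3 2.48 j4 0.35 j5 0.23 j6 -1.97]
  hooklow:
  lowback:
0.07
  40
  0
  grasp:[-0.47 j3 2.35 j4 4.00 j5 0.23 j6 -2.27]
  above:[-0.47 j3 2.35 j4 -0.90 j5 0.22 j6 2.61]
  back60:
  hookpre:[-0.00 j3 2.53 j4 0.19 j5 0.44 j6 1.33]
  hook:[0.02 j3 2.42 j4 0.21 j5 0.35 j6 1.32]
  hooklow:
  lowback:
0.07
  40
  1
  grasp:[-0.47 j3 2.35 j4 4.00 j5 0.23 j6 0.87]
  above:[-0.47 j3 2.35 j4 -0.90 j5 0.22 j6 -0.53]
  back60:
  hookpre:[-0.00 j3 2.53 j4 0.19 j5 0.44 j6 -1.82]
  hook:[0.02 j3 2.42 j4 0.21 j5 0.35 j6 -1.82]
  hooklow:
  lowback:
0.07
  45
  0
  grasp:
  above:[-0.48 j3 2.29 j4 -0.52 j5 0.30 j6 2.22]
  back60:
  hookpre:[0.01 j3 2.47 j4 0.14 j5 0.54 j6 1.38]
  hook:[0.02 j3 2.36 j4 0.14 j5 0.46 j6 1.39]
  hooklow:
  lowback:
0.07
  45
  1
  gr
[... 2406 characters left out ...]
rasp:[-0.49 j3 2.27 j4 -0.64 j5 0.22 j6 2.35]
  above:[-0.49 j3 2.23 j4 -0.30 j5 0.45 j6 2.00]
  back60:[-0.46 j3 2.40 j4 -0.51 j5 0.32 j6 2.24]
  hookpre:[0.01 j3 2.38 j4 0.10 j5 0.67 j6 1.42]
  hook:[0.03 j3 2.28 j4 0.09 j5 0.60 j6 1.43]
  hooklow:[0.03 j3 2.36 j4 0.15 j5 0.35 j6 1.37]
  lowback:[0.01 j3 2.50 j4 0.12 j5 0.56 j6 1.39]
0.085
  50
  1
  grasp:[-0.49 j3 2.27 j4 -0.64 j5 0.22 j6 -0.79]
  above:[-0.49 j3 2.23 j4 -0.30 j5 0.45 j6 -1.14]
  back60:[-0.46 j3 2.40 j4 -0.51 j5 0.32 j6 -0.90]
  hookpre:[0.01 j3 2.38 j4 0.10 j5 0.67 j6 -1.72]
  hook:[0.03 j3 2.28 j4 0.09 j5 0.60 j6 -1.71]
  hooklow:[0.03 j3 2.36 j4 0.15 j5 0.35 j6 -1.78]
  lowback:[0.01 j3 2.50 j4 0.12 j5 0.56 j6 -1.75]
```

```bash
python3 - <<'E'
from kin import *
np.set_printoptions(precision=2,suppress=True)
b=np.array([.533,-.2425]); hk=np.array([.54,.11])
dx=lambda yaw:np.array([np.cos(np.radians(yaw)),np.sin(np.radians(yaw))])
F=R.from_euler("Z",np.pi)
off=.008
def tc(g,T): return np.array(g)-T.apply([0,0,.054+off])
for gh in (.08,.085,.09,.095):
 for th in(40,42,44,46,48):
  T=tool(-39.7,th);H=tool(6.2,th); m=[]
  for nm,g,TT in [("grasp",[*b,gh],T),("above",[*b,gh+.1],T),("back60",[*(b-.05*dx(-39.7)),gh+.05],T),("hookpre",[*(hk-.045*dx(6.2)),.16+gh],H),("hook",[*hk,.16+gh],H),("low50",[*hk,.11+gh],H),("low75",[*hk,.07+gh],H),("low75back",tuple(np.array([*hk,.07+gh])-H.apply([0,0,.05])),H)]:
    best=None
    for TTT,sd in((TT*F,[0,-.3,2.4,-.3,.4,-1.3]),(TT*F,[0,-.3,2.4,.3,.4,-1.8]),(TT*F,[0,-.3,2.4,-1,.3,-.5])):
     s,e=ik(tc(g,TT),TTT,P,sd)
     if best is None or e<best[1]-1e-4: best=(s,e)
    s,e=best; m.append(f"{nm}:{e*1000:.0f}/{s[2]:.2f},{s[3]:.2f},{s[4]:.2f},{s[5]:.2f}")
  print(gh,th,*m)
E
```

```text
0.08 40 grasp:94/2.33,-1.24,0.20,-0.16 above:0/2.35,-0.77,0.25,-0.67 back60:0/2.48,-1.23,0.21,-0.18 hookpre:0/2.52,0.18,0.49,-1.80 hook:0/2.42,0.18,0.40,-1.80 low50:0/2.46,0.28,0.26,-1.90 low75:23/2.48,0.56,0.20,-2.20 low75back:0/2.56,0.27,0.30,-1.90
0.08 42 grasp:61/2.32,-1.24,0.20,-0.17 above:0/2.33,-0.62,0.29,-0.82 back60:0/2.46,-0.99,0.23,-0.42 hookpre:0/2.49,0.16,0.53,-1.78 hook:0/2.39,0.16,0.44,-1.77 low50:0/2.44,0.22,0.31,-1.84 low75:4/2.46,0.37,0.20,-1.99 low75back:0/2.53,0.22,0.35,-1.85
0.08 44 grasp:27/2.32,-1.24,0.20,-0.17 above:0/2.31,-0.51,0.32,-0.93 back60:0/2.44,-0.79,0.26,-0.62 hookpre:0/2.47,0.14,0.57,-1.76 hook:0/2.37,0.14,0.48,-1.75 low50:0/2.41,0.18,0.35,-1.80 low75:0/2.44,0.27,0.24,-1.89 low75back:0/2.50,0.19,0.39,-1.81
0.08 46 grasp:23/2.31,-1.13,0.20,-0.28 above:0/2.29,-0.42,0.37,-1.02 back60:0/2.42,-0.64,0.29,-0.78 hookpre:0/2.44,0.12,0.60,-1.74 hook:0/2.34,0.12,0.53,-1.74 low50:0/2.39,0.15,0.40,-1.77 low75:0/2.41,0.21,0.29,-1.84 low75back:0/2.47,0.16,0.44,-1.78
0.08 48 grasp:8/2.30,-0.84,0.20,-0.58 above:0/2.26,-0.36,0.41,-1.09 back60:0/2.40,-0.52,0.33,-0.90 
[... 3207 characters left out ...]
30,-0.46,0.36,-0.99 back60:0/2.44,-0.68,0.29,-0.74 hookpre:0/2.45,0.13,0.60,-1.75 hook:0/2.35,0.13,0.52,-1.74 low50:0/2.40,0.17,0.39,-1.79 low75:0/2.43,0.23,0.28,-1.85 low75back:0/2.49,0.17,0.44,-1.79
0.095 46 grasp:9/2.31,-0.93,0.20,-0.49 above:0/2.28,-0.39,0.40,-1.06 back60:0/2.42,-0.56,0.33,-0.86 hookpre:0/2.42,0.12,0.64,-1.74 hook:0/2.32,0.11,0.56,-1.73 low50:0/2.37,0.14,0.44,-1.76 low75:0/2.41,0.18,0.33,-1.81 low75back:0/2.46,0.14,0.48,-1.77
0.095 48 grasp:0/2.30,-0.71,0.21,-0.72 above:0/2.25,-0.33,0.44,-1.12 back60:0/2.39,-0.46,0.36,-0.96 hookpre:0/2.39,0.10,0.68,-1.72 hook:0/2.30,0.10,0.61,-1.71 low50:0/2.35,0.12,0.48,-1.74 low75:0/2.38,0.15,0.38,-1.78 low75back:0/2.43,0.12,0.52,-1.75
```

```bash
python3 - <<'E'
from kin import *
np.set_printoptions(precision=2,suppress=True)
b=np.array([.533,-.2425]); F=R.from_euler("Z",np.pi)
for off in(.008,.011):
 for gh in (.09,.095,.1):
  for th in(44,45,46,47):
   m=[]
   for yaw in(-37,-38.5,-39.7,-41,-42,-43,-44,-46):
    T=tool(yaw,th); best=(None,9)
    for sd in([-.48,-.1,2.3,-1,.25,-.4],[-.48,-.1,2.3,-.5,.25,-1]):
     s,e=ik(np.array([*b,gh])-T.apply([0,0,.054+off]),T*F,P,sd)
     if e<best[1]: best=(s,e)
    s,e=best; m.append(f"{yaw}:{e*1000:.0f}/{s[3]:.2f},{s[4]:.2f}")
   print(off,gh,th,*m)
E
```

```text
0.008 0.09 44 -37:56/-1.24,0.20 -38.5:38/-1.24,0.20 -39.7:23/-1.24,0.20 -41:11/-1.24,0.20 -42:12/-1.24,0.21 -43:14/-1.24,0.23 -44:15/-1.24,0.25 -46:17/-1.24,0.29
0.008 0.09 45 -37:47/-1.00,0.20 -38.5:33/-1.10,0.20 -39.7:20/-1.15,0.20 -41:5/-1.19,0.20 -42:0/-1.21,0.21 -43:0/-1.22,0.23 -44:0/-1.23,0.25 -46:1/-1.24,0.29
0.008 0.09 46 -37:34/-0.81,0.20 -38.5:25/-0.93,0.20 -39.7:14/-0.99,0.20 -41:1/-1.05,0.20 -42:0/-1.08,0.22 -43:0/-1.10,0.24 -44:0/-1.12,0.25 -46:0/-1.15,0.29
0.008 0.09 47 -37:23/-0.66,0.20 -38.5:15/-0.79,0.20 -39.7:6/-0.86,0.20 -41:0/-0.93,0.21 -42:0/-0.96,0.23 -43:0/-0.99,0.24 -44:0/-1.02,0.26 -46:0/-1.06,0.30
0.008 0.095 44 -37:52/-1.13,0.20 -38.5:36/-1.20,0.20 -39.7:21/-1.24,0.20 -41:5/-1.24,0.20 -42:5/-1.24,0.21 -43:6/-1.24,0.23 -44:8/-1.24,0.25 -46:10/-1.24,0.29
0.008 0.095 45 -37:40/-0.91,0.20 -38.5:28/-1.02,0.20 -39.7:16/-1.08,0.20 -41:2/-1.12,0.20 -42:0/-1.15,0.22 -43:0/-1.17,0.23 -44:0/-1.18,0.25 -46:0/-1.20,0.29
0.008 0.095 46 -37:28/-0.74,0.20 -38.5:19/-0.86,0.20 -39.7:9/-0.93,0.20 -41:0/-0.99,0.21 -42:0/-1.03,0.22 -43:0/-1.05,0.24 -44:0/-1.08,0.26 -46:0/-1.11
[... 1962 characters left out ...]
0/-0.86,0.22 -42:0/-0.90,0.24 -43:0/-0.93,0.26 -44:0/-0.96,0.27 -46:0/-1.01,0.31
0.011 0.1 44 -37:43/-0.98,0.20 -38.5:29/-1.08,0.20 -39.7:16/-1.13,0.20 -41:1/-1.17,0.20 -42:0/-1.19,0.22 -43:0/-1.21,0.24 -44:0/-1.22,0.26 -46:0/-1.24,0.30
0.011 0.1 45 -37:30/-0.80,0.20 -38.5:20/-0.92,0.20 -39.7:9/-0.98,0.20 -41:0/-1.04,0.21 -42:0/-1.07,0.23 -43:0/-1.10,0.24 -44:0/-1.12,0.26 -46:0/-1.14,0.30
0.011 0.1 46 -37:19/-0.66,0.20 -38.5:11/-0.78,0.20 -39.7:2/-0.86,0.20 -41:0/-0.92,0.22 -42:0/-0.96,0.24 -43:0/-0.99,0.25 -44:0/-1.02,0.27 -46:0/-1.06,0.31
0.011 0.1 47 -37:11/-0.55,0.20 -38.5:2/-0.67,0.20 -39.7:0/-0.75,0.21 -41:0/-0.81,0.23 -42:0/-0.86,0.25 -43:0/-0.89,0.26 -44:0/-0.92,0.28 -46:0/-0.97,0.31
```

```bash
cat >> kin.py <<'E'
F=R.from_euler("Z",np.pi)
def T2(yaw,th): return tool(yaw,th)*F
def tc(g,T,off=.010): return np.array(g)-T.apply([0,0,.054+off])
def now():
    o=manip.get_obs(); return np.array(o["ee_pos"]),R.from_rotvec(o["tool_rot"]),np.array(o["joint_pos"])
def rows(p0,T0,p1,T1,n,q=None):
    dr=(T0.inv()*T1).as_rotvec()
    a,A=p0,T0
    for i in range(1,n+1):
        b=p0+(p1-p0)*i/n; B=T0*R.from_rotvec(dr*i/n); print(np.round(rel(a,A,b,B),3).tolist(),"->",np.round(b,3).tolist(),end=" ")
        if q is not None: q,e=ik(b,B,P,q); print(np.round(q,2).tolist(),round(e,4),end="")
        print(); a,A=b,B
E
python3 - <<'E'
from kin import *
p,T,q=now(); T1=T2(-42,46)
rows(p,T,tc([.533,-.2425,.22],T1),T1,7,q)
print(); rows(tc([.533,-.2425,.22],T1),T1,tc([.533,-.2425,.093],T1),T1,4,[-.46,-.3,2.3,-.4,.4,-1.1])
E
```

```text
[-0.124, -0.218, 0.154, 0.085, -0.119, 0.067] -> [0.437, -0.033, 0.36] [-0.29, -0.57, 2.16, 0.05, 1.14, -1.43] 0.0
[-0.122, -0.206, 0.171, 0.085, -0.119, 0.067] -> [0.448, -0.063, 0.344] [-0.32, -0.56, 2.18, 0.01, 1.04, -1.41] 0.0
[-0.117, -0.194, 0.187, 0.085, -0.119, 0.067] -> [0.458, -0.093, 0.328] [-0.35, -0.53, 2.21, -0.04, 0.94, -1.38] 0.0
[-0.112, -0.181, 0.203, 0.085, -0.119, 0.067] -> [0.469, -0.123, 0.313] [-0.38, -0.49, 2.23, -0.1, 0.82, -1.33] 0.0
[-0.105, -0.168, 0.217, 0.085, -0.119, 0.067] -> [0.479, -0.153, 0.297] [-0.41, -0.44, 2.24, -0.17, 0.71, -1.26] 0.0
[-0.097, -0.155, 0.231, 0.085, -0.119, 0.067] -> [0.49, -0.183, 0.282] [-0.43, -0.38, 2.25, -0.27, 0.59, -1.15] 0.0
[-0.087, -0.141, 0.243, 0.085, -0.119, 0.067] -> [0.5, -0.213, 0.266] [-0.46, -0.3, 2.25, -0.42, 0.48, -0.99] 0.0

[0.184, 0.0, 0.19, 0.0, 0.0, 0.0] -> [0.5, -0.213, 0.234] [-0.46, -0.25, 2.27, -0.5, 0.41, -0.91] 0.0
[0.184, 0.0, 0.19, 0.0, 0.0, 0.0] -> [0.5, -0.213, 0.203] [-0.46, -0.19, 2.29, -0.6, 0.34, -0.79] 0.0
[0.184, 0.0, 0.19, 0.0, 0.0, 0.0] -> [0.5, -0.213, 0.171] [-0.46, -0.11, 2.31, -0.77, 0.28, -0.62] 0.0
[0.184, 0.0, 0.19, 0.0, 0.0, 0.0] -> [0.5, -0.213, 0.139] [-0.46, -0.04, 2.31, -1.03, 0.22, -0.35] 0.0
```

drive_tool(
  rows=[
    [-0.124,-0.218,0.154,0.085,-0.119,0.067,100],
    [-0.122,-0.206,0.171,0.085,-0.119,0.067,100],
    [-0.117,-0.194,0.187,0.085,-0.119,0.067,100],
    [-0.112,-0.181,0.203,0.085,-0.119,0.067,100],
  ],
)

```text
time: 2.6
ee_pos: [0.4677, -0.123, 0.3127]
tool_rot: [0.732, 2.461, -0.17]
wrist_force: [0.2, 0.5, -0.7]
width: 1.005
gripper_force: 0.0
```

drive_tool(
  rows=[
    [-0.105,-0.168,0.217,0.085,-0.119,0.067,100],
    [-0.097,-0.155,0.231,0.085,-0.119,0.067,100],
    [-0.087,-0.141,0.243,0.085,-0.119,0.067,100],
    [0,0,0,0,0,0,100],
  ],
)

```text
time: 3.1
ee_pos: [0.4979, -0.212, 0.2633]
tool_rot: [0.861, 2.252, -0.349]
wrist_force: [0.5, 0.2, -0.7]
width: 1.001
gripper_force: 0.0
```

```bash
python3 - <<'E'
from kin import *
p,T,q=now(); T1=T2(-42,46); print(p,q)
for n in("side","top"): cv2.imwrite(f"pics/{n}1.png",manip.read_camera(n)[:,:,::-1])
t=cv2.imread("pics/top1.png");s=cv2.imread("pics/side1.png")
g=lambda im,x,y,w,h:cv2.resize(im[y:y+h,x:x+w],(400,400),interpolation=cv2.INTER_CUBIC)
cv2.imwrite("pics/c2.png",np.hstack([g(t,290,165,110,110),g(s,250,180,140,140)]))
rows(p,T,tc([.533,-.2425,.093],T1),T1,4,q)
E
```

```text
[ 0.49790544 -0.21201724  0.26328695] [-0.45583478 -0.30062198  2.25073656 -0.41835795  0.4881359  -0.99654889]
[0.175, 0.003, 0.191, -0.001, -0.004, 0.002] -> [0.498, -0.212, 0.232] [-0.46, -0.25, 2.28, -0.49, 0.42, -0.92] 0.0
[0.176, 0.002, 0.19, -0.001, -0.004, 0.002] -> [0.499, -0.212, 0.201] [-0.46, -0.18, 2.29, -0.6, 0.34, -0.8] 0.0
[0.176, 0.002, 0.19, -0.001, -0.004, 0.002] -> [0.499, -0.213, 0.17] [-0.46, -0.11, 2.31, -0.77, 0.28, -0.62] 0.0
[0.176, 0.002, 0.189, -0.001, -0.004, 0.002] -> [0.5, -0.213, 0.139] [-0.46, -0.04, 2.31, -1.03, 0.22, -0.35] 0.0
```

View pics/c2.png

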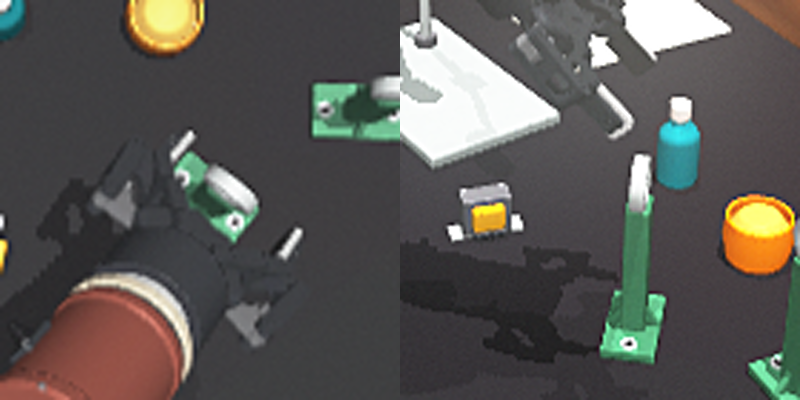

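The view from above shows the fingers, tips at crop (182,145) and (290,242), straddling the boss at (230,187). The side crop shows the bracket upright and untouched at (635,260). Descending now.

drive_tool(
  rows=[
    [0.175,0.003,0.191,0,-0.004,0.002,100],
    [0.176,0.002,0.19,0,-0.004,0.002,100],
    [0.176,0.002,0.19,0,-0.004,0.002,100],
    [0.176,0.002,0.189,0,-0.004,0.002,100],
    [0,0,0,0,0,0,100],
  ],
)

```text
time: 3.82
ee_pos: [0.5006, -0.2121, 0.1406]
tool_rot: [0.859, 2.241, -0.35]
wrist_force: [-0.1, 0.7, -0.2]
width: 0.996
gripper_force: 0.0
```

```bash
python3 - <<'E'
from kin import *
p,T,q=now(); T1=T2(-42,46); print(p,q,manip.get_obs()["wrist_force"])
rows(p,T,tc([.533,-.2425,.093],T1),T1,1,q)
E
```

```text
[ 0.50063203 -0.21207912  0.14058884] [-0.45201548 -0.037673    2.31171551 -1.03356806  0.22787345 -0.34555743] [-0.05621526  0.71666703 -0.16453703]
[0.009, -0.008, 0.009, -0.002, 0.003, 0.002] -> [0.5, -0.213, 0.139] [-0.46, -0.04, 2.31, -1.03, 0.22, -0.35] 0.0
```

drive_tool(
  rows=[
    [0.009,-0.008,0.009,0,0.003,0,50],
    [0,0,0,0,0,0,40],
    [0,0,0,0,0,0,25],
    [0,0,0,0,0,0,15],
    [0,0,0,0,0,0,5],
  ],
)

```text
time: 4.45
ee_pos: [0.5017, -0.2142, 0.1423]
tool_rot: [0.861, 2.236, -0.35]
wrist_force: [-4.6, -0.5, 6.4]
width: 0.317
gripper_force: 59.3
```

drive_tool(
  rows=[
    [0,0,0,0,0,0,0],
    [0,0,0,0,0,0,0],
  ],
)

```text
time: 4.7
ee_pos: [0.5017, -0.2143, 0.1423]
tool_rot: [0.861, 2.236, -0.35]
wrist_force: [-5.1, 0.3, 7.3]
width: 0.315
gripper_force: 59.3
```

```bash
python3 - <<'E'
from kin import *
p,T,q=now(); o=manip.get_obs(); print(p,q,o["wrist_force"],o["torque"],o["width"],o["gripper_force"])
z=T.apply([0,0,1]); print("yaw,th",np.degrees(np.arctan2(z[1],z[0])),np.degrees(np.arcsin(-z[2])))
for n in("side","top"): cv2.imwrite(f"pics/{n}2.png",manip.read_camera(n)[:,:,::-1])
rows(p,T,p+[0,0,.06],T,2,q)
E
```

```text
[ 0.50168144 -0.21426363  0.14232748] [-0.45593242 -0.0381979   2.3098283  -1.03830483  0.22436451 -0.34093892] [-5.1010593   0.3079547   7.30013261] [-0.02858028  0.28283655 -0.26239565] 0.31509383720179435 59.27129883784801
yaw,th -42.03639565789486 45.64505287565893
[-0.175, 0.0, -0.179, 0.0, 0.0, 0.0] -> [0.502, -0.214, 0.172] [-0.46, -0.11, 2.3, -0.79, 0.27, -0.6] 0.0
[-0.175, 0.0, -0.179, 0.0, 0.0, 0.0] -> [0.502, -0.214, 0.202] [-0.46, -0.18, 2.29, -0.62, 0.33, -0.77] 0.0
```

drive_tool(
  rows=[
    [-0.09,0,-0.09,0,0,0,0],
    [-0.175,0,-0.18,0,0,0,0],
    [-0.175,0,-0.18,0,0,0,0],
    [-0.09,0,-0.09,0,0,0,0],
    [0,0,0,0,0,0,0],
  ],
)

```text
time: 5.42
ee_pos: [0.501, -0.2137, 0.2317]
tool_rot: [0.862, 2.238, -0.348]
wrist_force: [-1.3, 0.7, -6.1]
width: 0.317
gripper_force: 60.8
```

```bash
python3 - <<'E'
from kin import *
p,T,q=now(); o=manip.get_obs(); print(p,q,o["wrist_force"],o["torque"],o["width"],o["gripper_force"])
for n in("side","top"): cv2.imwrite(f"pics/{n}3.png",manip.read_camera(n)[:,:,::-1])
t=cv2.imread("pics/top3.png");s=cv2.imread("pics/side3.png")
g=lambda im,x,y,w,h:cv2.resize(im[y:y+h,x:x+w],(400,400),interpolation=cv2.INTER_CUBIC)
cv2.imwrite("pics/c3.png",np.hstack([g(t,290,165,110,110),g(s,250,170,120,120)]))
print([round(float(x),2) for x in [manip.get_obs()["wrist_force"][2] for _ in range(1)]])
E
```

```text
[ 0.50098982 -0.21374526  0.23170377] [-0.45608094 -0.23959126  2.27425833 -0.50987209  0.40154824 -0.89238555] [-1.311155    0.65691195 -6.05116224] [ 0.73924444  0.79766791 -0.05147627] 0.3167538928792459 60.7752986100968
[-7.09]
```

View pics/c3.png

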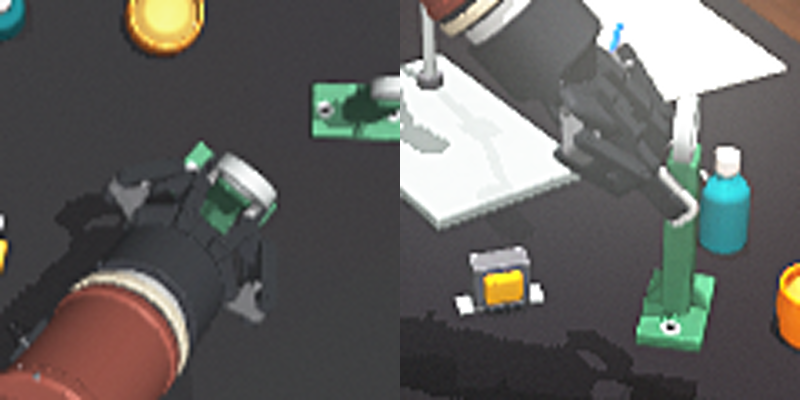

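```bash
python3 - <<'E'
from kin import *
c=lambda x,y:(250+(x-400+.5)/(400/120)-.5,170+(y+.5)/(400/120)-.5)
print("washer exp",proj("side",[.5134,-.2629,.0994]),"seen",c(670,327)," boss exp",proj("side",[.5323,-.2419,.2344]))
print("washer pos",plane("side",c(670,327),.0994))
s=cv2.imread("pics/side3.png")[185:240,318:362]; t=cv2.imread("pics/top3.png")[190:240,320:380]
h=cv2.imread("pics/side3.png")[85:140,245:285]
g=lambda im,k:cv2.resize(im,None,fx=k,fy=k,interpolation=cv2.INTER_CUBIC)
tt=cv2.imread("pics/top3.png")[185:225,180:215]
A=[g(s,7),g(t,5),g(h,7),g(tt,6)]
C=np.zeros((600,800,3),np.uint8); C[:385,:308]=A[0]; C[:385,310:590]=A[2]; C[:240,600:][:, :200]=A[3][:, :200]; C[300:550,500:800]=A[1]
cv2.imwrite("pics/c4.png",C)
E
```

```text
washer exp [330.03621021 267.78015854] seen (330.65, 267.75)  boss exp [334.88006793 208.23497085]
washer pos [ 0.51464381 -0.26344201  0.0994    ]
```

View pics/c4.png

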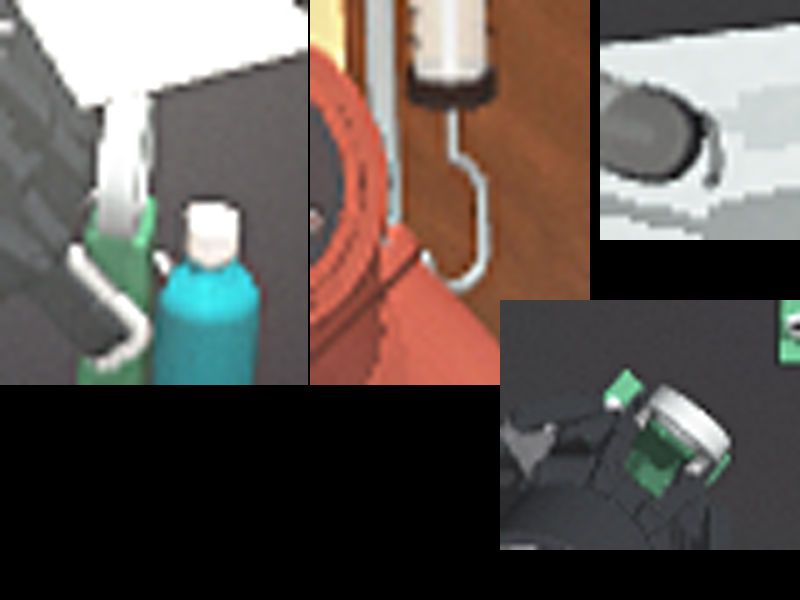

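```bash
python3 - <<'E'
from kin import *
np.set_printoptions(precision=4,suppress=True)
c=lambda x,y:(245+(x-310+.5)/7-.5,85+(y+.5)/7-.5)
u=np.array([np.cos(np.radians(6.2)),np.sin(np.radians(6.2))])
for nm,pt,dx,z in(("bottom",(463,288),0,.29775),("tip",(427,256),-.0125,.313),("tubeend",(453,100),0,.37)):
    X=plane("side",c(*pt),z); print(nm,c(*pt),X,"seat xy",X[:2]-dx*u)
for nm,pt,dx,z in(("tiptop",(198.2,214.2),-.0125,.312),):
    X=plane("top",pt,z); print(nm,X,"seat xy",X[:2]-dx*u)
for xy in([.54,.107],[.54,.11],[.537,.107]):
    print(xy,"bottom",proj("side",[*xy,.29775]),"tip",proj("side",[*(np.array(xy)-.0125*u),.313]),"shank",proj("side",[*(np.array(xy)+.012*u),.32]),c(485,215),"rod",proj("side",[*xy,.36]),c(453,120),"top tip",proj("top",[*(np.array(xy)-.0125*u),.312]))
E
```

```text
bottom (266.42857142857144, 125.71428571428572) [0.5383 0.1098 0.2978] seat xy [0.5383 0.1098]
tip (261.2857142857143, 121.14285714285714) [0.5238 0.1084 0.313 ] seat xy [0.5362 0.1097]
tubeend (265.0, 98.85714285714286) [0.5357 0.1078 0.37  ] seat xy [0.5357 0.1078]
tiptop [0.528  0.1107 0.312 ] seat xy [0.5404 0.112 ]
[0.54, 0.107] bottom [267.4719 125.9552] tip [263.098 121.246] shank [271.2594 116.8748] (269.57142857142856, 115.28571428571428) rod [266.817  102.5793] (265.0, 101.71428571428572) top tip [200.5715 214.3949]
[0.54, 0.11] bottom [266.9828 125.5831] tip [262.6113 120.8782] shank [270.7618 116.5176] (269.57142857142856, 115.28571428571428) rod [266.317  102.2407] (265.0, 101.71428571428572) top tip [199.1595 214.3928]
[0.537, 0.107] bottom [266.4112 126.1397] tip [262.0207 121.4275] shank [270.1988 117.0504] (269.57142857142856, 115.28571428571428) rod [265.7292 102.743 ] (265.0, 101.71428571428572) top tip [200.5335 215.796 ]
```

```bash
cat >> kin.py <<'E'
def tb(bore,T):  # TCP for a bore position, T from T2(yaw,45.65)
    z=T.apply([0,0,1]); f=np.array([z[0],z[1],0])/np.hypot(z[0],z[1]); return np.array(bore)-.0427*f-[0,0,.0027]
U=np.array([np.cos(np.radians(6.2)),np.sin(np.radians(6.2)),0]); SEAT=np.array([.5375,.110,.300])
E
python3 - <<'E'
from kin import *
p,T,q=now(); T1=T2(6.2,45.65)
rows(p,T,tb(SEAT-.05*U+[0,0,.005],T1),T1,9,q)
E
```

```text
[0.12, 0.181, -0.21, -0.125, -0.001, -0.128] -> [0.494, -0.179, 0.238] [-0.42, -0.32, 2.32, -0.39, 0.41, -1.05] 0.0
[0.107, 0.202, -0.197, -0.125, -0.001, -0.128] -> [0.488, -0.144, 0.246] [-0.38, -0.4, 2.36, -0.28, 0.43, -1.2] 0.0
[0.093, 0.221, -0.184, -0.125, -0.001, -0.128] -> [0.482, -0.109, 0.254] [-0.34, -0.47, 2.39, -0.18, 0.46, -1.33] 0.0
[0.077, 0.239, -0.169, -0.125, -0.001, -0.128] -> [0.476, -0.074, 0.262] [-0.29, -0.54, 2.42, -0.1, 0.5, -1.44] 0.0
[0.06, 0.254, -0.153, -0.125, -0.001, -0.128] -> [0.47, -0.039, 0.27] [-0.24, -0.6, 2.43, -0.03, 0.53, -1.52] 0.0
[0.043, 0.267, -0.136, -0.125, -0.001, -0.128] -> [0.464, -0.004, 0.278] [-0.19, -0.65, 2.44, 0.02, 0.57, -1.59] 0.0
[0.025, 0.277, -0.118, -0.125, -0.001, -0.128] -> [0.458, 0.03, 0.286] [-0.12, -0.68, 2.45, 0.06, 0.6, -1.65] 0.0
[0.006, 0.285, -0.1, -0.125, -0.001, -0.128] -> [0.451, 0.065, 0.294] [-0.06, -0.7, 2.44, 0.09, 0.63, -1.7] 0.0
[-0.014, 0.291, -0.081, -0.125, -0.001, -0.128] -> [0.445, 0.1, 0.302] [0.01, -0.71, 2.43, 0.12, 0.65, -1.74] 0.0
```

drive_tool(
  rows=[
    [0.12,0.181,-0.21,-0.125,-0.001,-0.128,0],
    [0.107,0.202,-0.197,-0.125,-0.001,-0.128,0],
    [0.093,0.221,-0.184,-0.125,-0.001,-0.128,0],
    [0.077,0.239,-0.169,-0.125,-0.001,-0.128,0],
    [0.06,0.254,-0.153,-0.125,-0.001,-0.128,0],
  ],
)

```text
time: 6.15
ee_pos: [0.469, -0.0386, 0.2692]
tool_rot: [0.312, 2.355, -0.125]
wrist_force: [1.0, -0.9, -6.0]
width: 0.314
gripper_force: 61.1
```

drive_tool(
  rows=[
    [0.043,0.267,-0.136,-0.125,-0.001,-0.128,0],
    [0.025,0.277,-0.118,-0.125,-0.001,-0.128,0],
    [0.006,0.285,-0.1,-0.125,-0.001,-0.128,0],
    [-0.014,0.291,-0.081,-0.125,-0.001,-0.128,0],
    [0,0,0,0,0,0,0],
  ],
)

```text
time: 6.78
ee_pos: [0.4448, 0.1008, 0.3024]
tool_rot: [-0.133, 2.365, 0.054]
wrist_force: [-1.1, 0.5, -6.3]
width: 0.317
gripper_force: 59.6
```

```bash
python3 - <<'E'
from kin import *
p,T,q=now(); T1=T2(6.2,45.65); o=manip.get_obs(); print(p,q,o["wrist_force"],o["width"],o["time"])
z=T.apply([0,0,1]); f=np.array([z[0],z[1],0])/np.hypot(*z[:2]); B=p+.0427*f+[0,0,.0027]
print("yaw,th",np.degrees(np.arctan2(z[1],z[0])),np.degrees(np.arcsin(-z[2])),"bore est",B)
for n in("side","top"):
    im=manip.read_camera(n)[:,:,::-1]; cv2.imwrite(f"pics/{n}4.png",im); print(n,"bore",proj(n,B),"boss top",proj(n,B+[0,0,.022]),"seat",proj(n,SEAT),"tip",proj(n,SEAT-.0125*U+[0,0,.014]))
t=cv2.imread("pics/top4.png")[185:245,165:225];s=cv2.imread("pics/side4.png")[90:190,225:305]
g=lambda im,k:cv2.resize(im,None,fx=k,fy=k,interpolation=cv2.INTER_CUBIC)
C=np.zeros((500,800,3),np.uint8); C[:500,:400]=g(s,5); C[:390,405:795]=g(t,6.5); cv2.imwrite("pics/c5.png",C)
E
```

```text
[0.44476026 0.1008277  0.3023757 ] [ 0.00660589 -0.71621045  2.43444453  0.12131995  0.65595437 -1.74265143] [-1.11534652  0.49350096 -6.26176766] 0.3172335649607061 6.775
yaw,th 6.441576146900529 45.666222918348666 bore est [0.48719069 0.10561822 0.3050757 ]
side bore [248.54834545 126.70349399] boss top [248.14831197 118.39222132] seat [266.07588833 124.91162054] tip [261.70223666 120.65659861]
top bore [200.95166971 233.38751683] boss top [198.10557635 233.21724633] seat [200.17814212 210.19656423] tip [198.86940747 215.50099375]
```

View pics/c5.png

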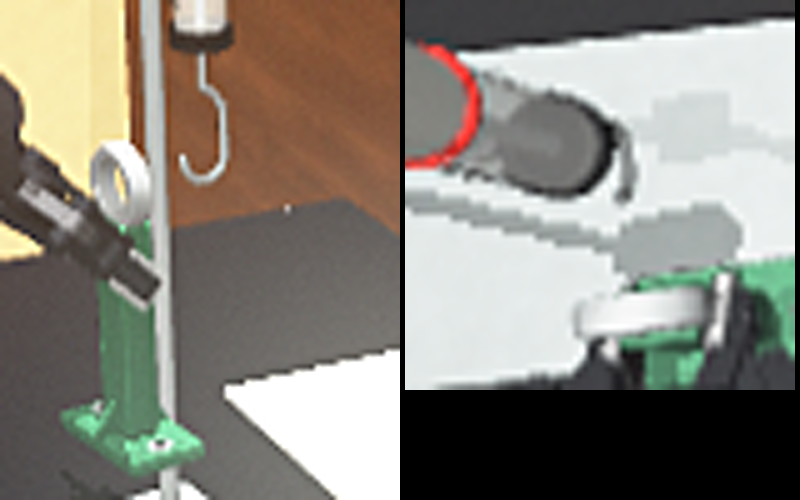

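Boss ring in the side view is at (248,126), against (248.5,126.7) expected. The hook tip is at (261.4,121.6) in the side view and (198.4,215.0) in the top view, both within about 1 px of the model. The bore is level with the hook, so I'll move it in over the tip.

```bash
python3 - <<'E'
from kin import *
p,T,q=now(); T1=T2(6.2,45.65)
rows(p,T,tb(SEAT+[0,0,.005],T1),T1,5,q)
E
```

```text
[-0.06, 0.001, 0.058, 0.0, -0.0, 0.0] -> [0.455, 0.101, 0.302] [0.01, -0.67, 2.41, 0.12, 0.63, -1.74] 0.0
[-0.06, 0.001, 0.058, 0.0, -0.0, 0.0] -> [0.465, 0.102, 0.302] [0.01, -0.63, 2.39, 0.12, 0.62, -1.74] 0.0
[-0.06, 0.001, 0.058, 0.0, -0.0, 0.0] -> [0.475, 0.103, 0.302] [0.02, -0.6, 2.37, 0.12, 0.6, -1.73] 0.0
[-0.06, 0.001, 0.058, 0.0, -0.0, 0.0] -> [0.485, 0.104, 0.302] [0.02, -0.56, 2.35, 0.11, 0.58, -1.73] 0.0
[-0.06, 0.001, 0.058, 0.0, -0.0, 0.0] -> [0.495, 0.105, 0.302] [0.02, -0.52, 2.33, 0.11, 0.57, -1.73] 0.0
```

drive_tool(
  rows=[
    [-0.06,0.001,0.058,0,0,0,0],
    [-0.06,0.001,0.058,0,0,0,0],
    [-0.06,0.001,0.058,0,0,0,0],
    [-0.06,0.001,0.058,0,0,0,0],
    [-0.03,0,0.029,0,0,0,0],
  ],
)

```text
time: 7.5
ee_pos: [0.4909, 0.1044, 0.3036]
tool_rot: [-0.128, 2.363, 0.052]
wrist_force: [0.4, 0.0, -6.5]
width: 0.317
gripper_force: 59.6
```

drive_tool(
  rows=[
    [-0.03,0,0.029,0,0,0,0],
    [0,0,0,0,0,0,0],
  ],
)

```text
time: 7.75
ee_pos: [0.4957, 0.1054, 0.3045]
tool_rot: [-0.129, 2.362, 0.053]
wrist_force: [0.4, -0.3, -6.8]
width: 0.324
gripper_force: 59.6
```

```bash
python3 - <<'E'
from kin import *
p,T,q=now(); o=manip.get_obs(); print(p,o["wrist_force"],o["width"],o["time"])
z=T.apply([0,0,1]); f=np.array([z[0],z[1],0])/np.hypot(*z[:2]); B=p+.0427*f+[0,0,.0027]; print("bore est",B)
for n in("side","top"):
    im=manip.read_camera(n)[:,:,::-1]; cv2.imwrite(f"pics/{n}5.png",im); print(n,"bore",proj(n,B),"seat",proj(n,SEAT),"tip",proj(n,SEAT-.0125*U+[0,0,.014]))
t=cv2.imread("pics/top5.png")[185:235,170:220];s=cv2.imread("pics/side5.png")[80:155,240:295]
g=lambda im,k:cv2.resize(im,None,fx=k,fy=k,interpolation=cv2.INTER_CUBIC)
C=np.zeros((525,790,3),np.uint8); C[:525,:385]=g(s,7); C[:400,387:787]=g(t,8); cv2.imwrite("pics/c6.png",C)
E
```

```text
[0.49569366 0.10538912 0.30449233] [ 0.44079479 -0.33814679 -6.75444086] 0.3235825419357101 7.75
bore est [0.53813961 0.11004007 0.30719233]
side bore [266.21822119 122.2224341 ] seat [266.07588833 124.91162054] tip [261.70223666 120.65659861]
top bore [199.25817522 209.64149201] seat [200.17814212 210.19656423] tip [198.86940747 215.50099375]
```

View pics/c6.png

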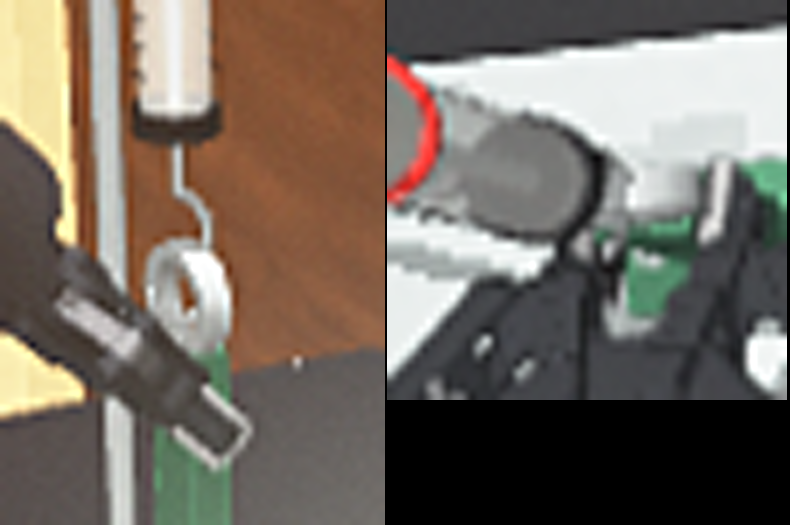

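The side crop shows the shank going in behind the ring top at crop (207,240). The rod is still at (178,150), so it hasn't moved, and there is no side force. Lowering gently now.

drive_tool(
  rows=[
    [0.035,0,0.036,0,0,0,0],
    [0.035,0,0.036,0,0,0,0],
    [0.023,0,0.024,0,0,0,0],
    [0.018,0,0.018,0,0,0,0],
    [0,0,0,0,0,0,0],
  ],
)

```text
time: 8.48
ee_pos: [0.4955, 0.1055, 0.2851]
tool_rot: [-0.129, 2.362, 0.053]
wrist_force: [-0.7, -0.1, -6.2]
width: 0.317
gripper_force: 59.7
```

drive_tool(
  rows=[
    [0.018,0,0.018,0,0,0,0],
    [0.018,0,0.018,0,0,0,0],
    [0.018,0,0.018,0,0,0,0],
    [0.018,0,0.018,0,0,0,0],
    [0,0,0,0,0,0,0],
  ],
)

```text
time: 9.1
ee_pos: [0.4955, 0.1055, 0.273]
tool_rot: [-0.129, 2.362, 0.053]
wrist_force: [-0.3, -0.5, -4.5]
width: 0.318
gripper_force: 59.7
```

drive_tool(
  rows=[
    [0.018,0,0.018,0,0,0,0],
    [0.018,0,0.018,0,0,0,0],
    [0.018,0,0.018,0,0,0,0],
    [0.018,0,0.018,0,0,0,0],
    [0,0,0,0,0,0,0],
  ],
)

```text
time: 9.72
ee_pos: [0.4954, 0.1054, 0.2608]
tool_rot: [-0.129, 2.362, 0.053]
wrist_force: [-0.6, -0.1, -4.1]
width: 0.319
gripper_force: 59.7
```

```bash
python3 - <<'E'
from kin import *
p,T,q=now(); o=manip.get_obs(); print(p,q,o["wrist_force"],o["torque"],o["width"],o["time"])
z=T.apply([0,0,1]); f=np.array([z[0],z[1],0])/np.hypot(*z[:2]); B=p+.0427*f+[0,0,.0027]; print("bore est",B)
print(np.degrees(np.arctan2(z[1],z[0])),np.degrees(np.arcsin(-z[2])))
for n in("side","top"):
    im=manip.read_camera(n)[:,:,::-1]; cv2.imwrite(f"pics/{n}6.png",im)
t=cv2.imread("pics/top6.png")[185:235,170:220];s=cv2.imread("pics/side6.png")[0:180,230:300]
g=lambda im,k:cv2.resize(im,None,fx=k,fy=k,interpolation=cv2.INTER_CUBIC)
s0=cv2.imread("pics/side5.png")[0:180,230:300]
C=np.zeros((600,800,3),np.uint8); C[:540,:210]=g(s0,3);C[:540,215:425]=g(s,3); C[:350,430:780]=g(t,7); cv2.imwrite("pics/c7.png",C)
for k in(4,5,6):
    im=cv2.imread(f"pics/side{k}.png")[0:130,245:285]; m=(im[:,:,2]>170)&(im[:,:,1]<70)&(im[:,:,0]<70); print(k,"ring",np.argwhere(m).mean(0) if m.any() else None,m.sum())
E
```

```text
[0.49536969 0.1054476  0.26075148] [ 0.02182858 -0.46248817  2.3739026   0.13870523  0.4591154  -1.75749471] [-0.62823605 -0.13509101 -4.11644875] [-0.07423213  0.87091564  0.00669369] 0.3185388556638539 9.725
bore est [0.53781468 0.11010734 0.26345148]
6.265015041606681 45.4925069359347
4 ring [49.08333333 17.5       ] 12
5 ring [49.08333333 17.5       ] 12
6 ring [59.4        18.26666667] 15
```

View pics/c7.png

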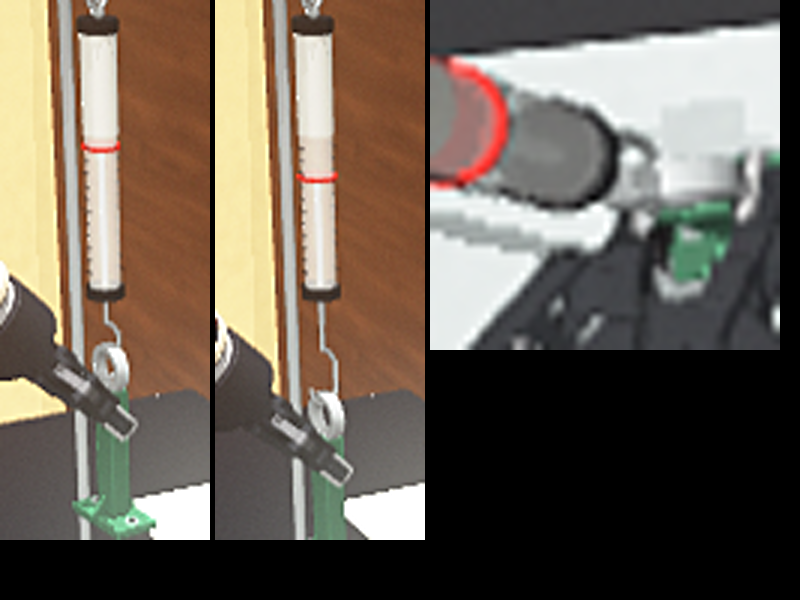

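The bore is on the hook: the red ring moved from side row 49 to 59, so about 23 mm of stretch, and the rod is straight. I'll continue lowering.

drive_tool(
  rows=[
    [0.018,0,0.018,0,0,0,0],
    [0.018,0,0.018,0,0,0,0],
    [0.018,0,0.018,0,0,0,0],
    [0.018,0,0.018,0,0,0,0],
    [0.018,0,0.018,0,0,0,0],
  ],
)

```text
time: 10.45
ee_pos: [0.4955, 0.1054, 0.2458]
tool_rot: [-0.129, 2.361, 0.053]
wrist_force: [0.5, -0.5, -2.9]
width: 0.319
gripper_force: 59.8
```

drive_tool(
  rows=[
    [0.018,0,0.018,0,0,0,0],
    [0.018,0,0.018,0,0,0,0],
    [0.018,0,0.018,0,0,0,0],
    [0.018,0,0.018,0,0,0,0],
    [0.018,0,0.018,0,0,0,0],
  ],
)

```text
time: 11.08
ee_pos: [0.4954, 0.1054, 0.2306]
tool_rot: [-0.129, 2.361, 0.053]
wrist_force: [-0.8, 0.1, -1.1]
width: 0.318
gripper_force: 59.9
```

drive_tool(
  rows=[
    [0.018,0,0.018,0,0,0,0],
    [0,0,0,0,0,0,0],
  ],
)

```text
time: 11.32
ee_pos: [0.4951, 0.1054, 0.2272]
tool_rot: [-0.129, 2.362, 0.053]
wrist_force: [0.5, 0.3, -0.9]
width: 0.319
gripper_force: 60.0
```

```bash
cat > chk.py <<'E'
from kin import *
np.set_printoptions(precision=4,suppress=True)
W=[];r=[]
for i in range(12):
    im=manip.read_camera("side")[:,:,::-1]; W.append(manip.get_obs()["wrist_force"])
    c=im[0:130,245:285].astype(int); m=np.clip(c[:,:,2]-np.maximum(c[:,:,1],c[:,:,0])-80,0,None); r.append((m.sum(1)*np.arange(130)).sum()/m.sum())
p,T,q=now(); z=T.apply([0,0,1]); f=np.array([z[0],z[1],0])/np.hypot(*z[:2]); B=p+.0427*f+[0,0,.0027]
print("F",np.mean(W,0),np.std(W,0)[2],"ring",np.mean(r),r[0],r[-1],"p",p,"bore",B,"stretch",.286-B[2],"q",q,"t",manip.get_obs()["time"])
print(np.degrees(np.arctan2(z[1],z[0])),np.degrees(np.arcsin(-z[2])),manip.get_obs()["torque"])
E
python3 chk.py
```

```text
F [-0.2358 -0.0278 -0.9375] 0.5897291194406068 ring 72.80479796234847 73.02177293934682 72.86115527291997 p [0.4952 0.1054 0.2275] bore [0.5376 0.1101 0.2302] stretch 0.055794497202508564 q [ 0.0218 -0.4022  2.4033  0.1703  0.37   -1.7921] t 11.925
6.262567460239149 45.4646911707823 [-0.02    0.4377  0.0442]
```

drive_tool(
  rows=[
    [0.012,0,0.012,0,0,0,0],
    [0.012,0,0.012,0,0,0,0],
    [0.012,0,0.012,0,0,0,0],
    [0.012,0,0.012,0,0,0,0],
    [0,0,0,0,0,0,0],
  ],
)

```text
time: 12.55
ee_pos: [0.495, 0.1054, 0.2191]
tool_rot: [-0.129, 2.362, 0.053]
wrist_force: [0.8, 0.8, -0.4]
width: 0.316
gripper_force: 60.0
```

```bash
python3 chk.py
```

```text
F [-0.0496 -0.0412  0.128 ] 0.39163855914274337 ring 76.16044321384958 76.19506172839506 76.1744071146245 p [0.4951 0.1054 0.2194] bore [0.5376 0.1101 0.2221] stretch 0.06392680300516385 q [ 0.0217 -0.3855  2.4093  0.181   0.3475 -1.8035] t 13.15
6.2600501592603415 45.46348966498817 [-0.0089  0.2969 -0.0174]
```

drive_tool(
  rows=[
    [0,0,0,0,0,0,34],
    [0,0,0,0,0,0,38],
    [0,0,0,0,0,0,45],
    [0,0,0,0,0,0,60],
    [0,0,0,0,0,0,80],
  ],
)

```text
time: 13.78
ee_pos: [0.4951, 0.1054, 0.2193]
tool_rot: [-0.129, 2.362, 0.053]
wrist_force: [-0.3, -0.6, -0.2]
width: 0.788
gripper_force: 0.0
```

```bash
python3 chk.py; python3 - <<'E'
from kin import *
p,T,q=now()
z=T.apply([0,0,1]); T1=T
rows(p,T,p-z*.12,T,6,q)
E
```

```text
F [ 0.0552 -0.045  -0.1333] 0.2838481497772175 ring 76.21917466619648 76.16812705366922 76.2515368852459 p [0.4951 0.1054 0.2193] bore [0.5376 0.1101 0.222 ] stretch 0.06398364659660014 q [ 0.0217 -0.3854  2.4094  0.181   0.3475 -1.8035] t 14.375
6.262093766270134 45.469595133981855 [-0.0418  0.2964 -0.0046]
[-0.0, -0.0, -0.167, 0.0, 0.0, 0.0] -> [0.481, 0.104, 0.234] [0.02, -0.47, 2.43, 0.16, 0.41, -1.79] 0.0
[0.0, -0.0, -0.167, 0.0, 0.0, 0.0] -> [0.467, 0.102, 0.248] [0.01, -0.55, 2.45, 0.15, 0.47, -1.77] 0.0
[-0.0, -0.0, -0.167, 0.0, 0.0, 0.0] -> [0.453, 0.101, 0.262] [0.01, -0.63, 2.47, 0.14, 0.53, -1.76] 0.0
[0.0, 0.0, -0.167, 0.0, 0.0, 0.0] -> [0.439, 0.099, 0.276] [0.0, -0.71, 2.48, 0.13, 0.6, -1.76] 0.0
[-0.0, -0.0, -0.167, 0.0, 0.0, 0.0] -> [0.425, 0.098, 0.291] [-0.0, -0.79, 2.49, 0.13, 0.67, -1.75] 0.0
[-0.0, -0.0, -0.167, 0.0, 0.0, 0.0] -> [0.411, 0.096, 0.305] [-0.01, -0.87, 2.5, 0.12, 0.74, -1.75] 0.0
```

The pointer didn't move on release (ring row 76.16 to 76.22). Backing off along the tool axis.

drive_tool(
  rows=[
    [0,0,-0.06,0,0,0,95],
    [0,0,-0.1,0,0,0,100],
    [0,0,-0.167,0,0,0,100],
    [0,0,-0.167,0,0,0,100],
    [0,0,-0.167,0,0,0,100],
  ],
)

```text
time: 15.0
ee_pos: [0.4391, 0.0993, 0.2765]
tool_rot: [-0.129, 2.361, 0.053]
wrist_force: [1.1, -0.4, 0.4]
width: 0.997
gripper_force: 0.0
```

drive_tool(
  rows=[
    [0,0,-0.167,0,0,0,100],
    [0,0,0,0,0,0,100],
    [0,0,0,0,0,0,100],
    [0,0,0,0,0,0,100],
    [0,0,0,0,0,0,100],
  ],
)

```text
time: 15.62
ee_pos: [0.4258, 0.0978, 0.2892]
tool_rot: [-0.129, 2.363, 0.053]
wrist_force: [0.4, 0.1, 0.1]
width: 0.999
gripper_force: 0.0
```

```bash
python3 chk.py; sleep 0; python3 chk.py; python3 - <<'E'
from h import *
s=manip.read_camera("side")[:,:,::-1];t=manip.read_camera("top")[:,:,::-1]
C=np.zeros((400,790,3),np.uint8);C[:,:400]=cv2.resize(s[0:250,120:370],(400,400));C[:250,400:790]=cv2.resize(t[100:300,120:432],(390,250));cv2.imwrite("pics/c8.png",C)
E
```

```text
F [ 0.3344  0.0564 -0.0951] 0.5532402755676535 ring 76.18668884570165 76.18023833167825 76.19206271435571 p [0.4259 0.0978 0.2902] bore [0.4683 0.1025 0.2929] stretch -0.0068958713403312055 q [-0.0032 -0.7907  2.4937  0.1274  0.6684 -1.7511] t 16.225
6.262893992094173 45.46357932996001 [-0.0436  0.2678 -0.0365]
F [ 0.1375 -0.118  -0.1131] 0.507742047653735 ring 76.18558588294451 76.20215897939156 76.17618110236221 p [0.4258 0.0978 0.2901] bore [0.4683 0.1025 0.2928] stretch -0.006848113026370561 q [-0.0032 -0.7906  2.4937  0.1274  0.6684 -1.7511] t 16.825
6.261585332476758 45.467730750204346 [-0.0541  0.3244  0.0129]
```

View pics/c8.png

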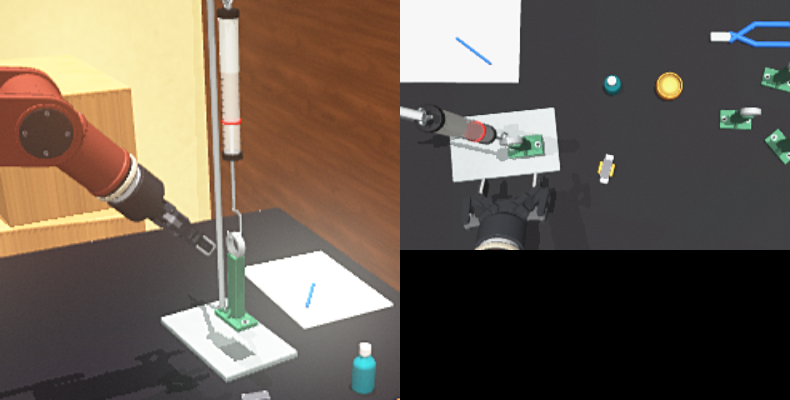

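The bracket hangs vertically from the hook at side-crop (236,245), clear of the gripper and the plate, and the bystanders haven't moved. I'll wait a little, check it is still, then hand in.

```bash
python3 - <<'E'
from h import *
C=[]
for i in range(50):
    im=manip.read_camera("side")[:,:,::-1]
    h=cv2.cvtColor(np.ascontiguousarray(im[140:220,240:300]),cv2.COLOR_BGR2HSV); m=cv2.inRange(h,(60,90,40),(82,255,255)); C.append(np.argwhere(m).mean(0))
C=np.array(C); print(C[:25].std(0),C[25:].std(0),np.ptp(C[25:],0),C[0],C[-1],manip.get_obs()["time"])
E
```

```text
[0.2833877  0.10416247] [0.31635546 0.13853384] [1.31414634 0.53      ] [56.57723577 26.56097561] [56.90833333 26.825     ] 19.425
```

```bash
python3 - <<'E'
from h import *
C=[]
for i in range(50):
    im=manip.read_camera("side")[:,:,::-1][140:220,240:300].astype(float)
    w=np.clip(im[:,:,1]-im[:,:,2]-15,0,None); C.append([(w.sum(1)*np.arange(80)).sum()/w.sum(),(w.sum(0)*np.arange(60)).sum()/w.sum()])
C=np.array(C); d=C-C.mean(0); print(C.std(0),"lag1",(d[1:]*d[:-1]).mean(0)/d.var(0),np.round(C[::5],2).tolist(),manip.get_obs()["time"])
E
```

```text
[0.01848493 0.00897513] lag1 [-0.08594103  0.02228759] [[49.48, 27.2], [49.47, 27.19], [49.5, 27.18], [49.51, 27.17], [49.5, 27.2], [49.51, 27.2], [49.51, 27.2], [49.52, 27.17], [49.5, 27.19], [49.49, 27.18]] 21.925
```

It is still: the remaining scatter is 0.02 px of uncorrelated noise. Handing in.

```bash
python3 -c "
from cell import manip
print(manip.close_job())"
```

```text
the job is handed in; nothing more can be done
None
```

The green bracket nearest the base hangs free and still on the spring scale's hook, reading about 6.4 N; the pointer did not jump on release, and the job was handed in at about 22 s.

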